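# Clear the tag press and stamp the next tag

### The job

With the scraper block, not the fingers, wipe the three loose brass slugs off the bed of the tag press into the catch tray along its edge; the scraper must finish standing on the desk again. After the slugs are cleared, slide the metal tag along the bed between the guide rails fully home against the column, and only then press the palm plunger down to its stop, hold it there for half a second and let it rise. Leave the stapler, the tape roll and the pen cup where they are.

Things in the scene. Friction and masses are not known exactly. Their poses are not given: they have to be found in the camera images.
- press: Desk press, fixed. Origin on the desk, z up. Grey bed: x -60 to +60 mm, y -140 to +160 mm, its top 25 mm above the desk. At the -y end a dark steel column (50 mm wide in x, y -140 to -97 mm) carries an arm of equal width that overhangs the bed to y = -43 mm, z 50 to 80 mm. The column's face at y = -97 mm stops the tag. A catch tray lies along the bed's +x edge.
- tag_home (a point): Point on the bed top (press x 0, y -57, z 25 mm; axes as the press) where the tag's origin is when fully home against the column. Two steel guide rails 10 mm high and 44 mm apart stand either side of x = 0 from press y = -97 to -42 mm, flaring out to about 60 mm apart at y = -22 mm; the tag's rear end stays outside them.
- tray (a point): Centre of the catch tray's inner floor, 6 mm above the desk (axes as the press). The tray is inside 68 mm in x by 140 mm in y; it begins right at the bed's edge, its other rims are 22 mm above the desk, 3 mm lower than the bed top.
- plunger (a joint): Travel of the spring plunger in m: 0 up, 0.014 pressed down to its stop. It needs about 4 N to start and 10 N at the stop, and springs back by itself.
- palm (a point): Centre of the top of the plunger's black mushroom head, 42 mm across, above the press's arm at press x 0, y -70 mm; 107 mm above the desk when up. Moves straight down with the plunger. Its steel ram ends just above the tag and does not touch it.
- tag: Loose flat aluminium tag, 40 mm (its x) by 80 mm (its y) by 8 mm thick, with a 10 mm hole 30 mm from its centre towards its -y end. Lies on the bed at the press's +y end, roughly along the bed. Origin: centre of its underside.
- slug0_center (a point): Centre of a loose brass slug, a disc 20 mm across and 6 mm thick, lying on the bed between the tag and the guide rails.
- slug1_center (a point): Centre of a second, equal brass slug on the bed.
- slug2_center (a point): Centre of a third, equal brass slug on the bed.
- scraper: Loose scraper block standing on the desk: black rubber foot 22 mm (its x) by 66 mm (its y), 14 mm high; above it a grey grip 16 mm (x) by 50 mm (y), up to 62 mm above the underside. Pinch the grip across its x. Origin: centre of its underside, z up. About 0.12 kg.
- stapler: Bystander: black stapler 36 mm (its x) by 130 mm (its y), 46 mm high, lying on the desk. Origin: centre of its underside.
- tape: Bystander: orange tape roll lying flat, 76 mm across, 19 mm high. Origin: centre of its underside.
- pencup: Bystander: red pen cup 76 mm across and 95 mm high, pens reach 150 mm above the desk. Origin: centre of its underside.
There are look-alikes about, which are no part of the job. Of the things that look like the scraper, take the one that is farthest from the robot's base at the start.

How it is judged:
By the outcome, as a careful person would: the job done as asked, in the order asked, and still so for the second after the job is handed in, with the robot touching nothing.
It also fails if it takes over 72 s, if anything falls off the work surface, if the arm or the gripper's body presses on something with over 40 N, if the wrist force passes 120 N, or if a joint passes its speed limit or range.

### The arm

A 6-joint arm with a two-finger parallel gripper is mounted at the origin on the work surface. World frame = base frame: x ahead of the robot, y to its left, z up, the work surface at z = 0. Lengths are in mm, angles in degrees, forces in N, time in s.
With the tool pointing down it reaches from about 350 to 925 mm from the base axis. Payload 6.4 kg.
Tool frame: the origin (TCP) lies at the very end of the fingers, on their centre line; the grasp point (between the pads) lies 19 mm behind it; z points along the fingers, y is the line along which they close (so a half turn about z gives the same grasp; the last joint's range is limited). The gripper opens to 94 mm and grips with 3 to 60 N. Pads are 16 mm wide; open, the fingers measure 119 mm over their backs; the gripper's body (75 mm by 177 mm) begins 78 mm behind the grasp point.
Start: joints at [65.311, 14.043, 89.255, -0, 76.702, -9.975], TCP at [165.088, 628.697, 205.455] pointing down, gripper open.
Joint ranges: [-179.41, 179.41], [-58.25, 129.5], [7.25, 145.43], [-54.29, 234.29], [11.92, 165.04], [-157.13, 157.13]. Speed limits (degrees/s): [147.25, 147.25, 180, 180, 180, 180].

### API

Orientations are given as [roll, pitch, yaw] about the fixed x, y, z axes, in that order (R = Rz(yaw) Ry(pitch) Rx(roll)).
In Python, from rig import manip gives the robot as it stands. The module is installed in compiled form; this text tells all that it offers.
- The arm moves only by the tool servo_tool, never from a script. Its argument "steps" is a list of rows, each a list of 7 numbers: the finger opening in m, from 0 to 0.094, then the shift along the tool's x, y, z in m, then the turn, a rotation vector about the tool's x, y, z in rad. A call has 1 to 12 rows; each row is the pose to reach, as a shift and turn from the pose commanded when the call began, along the tool's axes at that moment; what a row does not reach only later rows make up. A row lasts 1/12 s, in which the tool goes at most 41.7 mm and 7.16 degrees, less where a joint would pass 70% of its speed; a pose out of reach is approached as far as the arm can. A call with a gripper value outside its range is refused whole. The fingers move at their own pace and stop on an object; "grip_force" is the grip in N (left out, the last holds). Time passes only in rows, so rows that repeat a pose let the fingers close. It gives the time, the measured TCP pose, the force, the opening and the grip force at its end, in the units of the state.
- manip.get_state(): the state, without advancing time (a new reading comes with each control period).
- manip.grab_frame(name): name is "scene" or "side" or "wrist"; returns (picture, depth): 420x560x3 uint8, blue, green, red; 420x560 float32, mm along the optical axis (not along the pixel's ray), 0 where there is no reading.
- manip.calibration(name): a dict with "fov_y" (degrees; the focal length in pixels is half the picture's height over the tangent of half this angle, whatever the lens; pixels are square), "cx", "cy" (the principal point, pixels), "rvec" (rotation vector, rad) and "tvec" (3), from world to camera coordinates, as OpenCV has them. Camera axes: x right, y down, z forward; pixel columns grow to the right and rows downward; lengths in mm; the calibration is good to about 2 mm. A picture is of the moment at which its call begins: read the wrist's pose just before it. calibration takes no time and is no camera call; for the wrist camera it gives the pose at the moment of the call.
- manip.finish_job(): hands the job in; it is judged then, once.
The state is a dict: "t": time; "qpos": joint angles; "joint_vel": joint speeds; "joint_efforts": joint torques, N m; "position": TCP position; "tool_rot": TCP orientation; "force": force on the tool from outside, world axes, zero at the start; "wrist_torque": the same for the moment, N m; "width": finger opening in mm; "finger_force": force on a finger pad.
Only numpy, scipy, OpenCV 4.12 (cv2) and the standard library are available. Lean on these libraries where they do the work, as an engineer would, in place of code of your own. Each camera call takes 0.05 s, during which the arm holds its last target. There are 200 camera calls.

## Working session

There is one attempt and no reset: what is moved stays moved. The work goes in short steps, Python scripts to look and compute and a tool call to move; the robot and the scene stay as the last step left them, time stands still between calls to the robot, and variables do not carry over. Pictures are saved under pics/ and viewed, at most 10 in all, crops included, and the job is handed in when it is done.

Besides the shell and the picture viewer there is one more tool, called as name(argument=value, ...) on one line, values as JSON. servo_tool: Moves the arm, as the interface text tells. Its arguments: {"type":"object","properties":{"steps":{"type":"array"},"grip_force":{"type":"number"}},"required":["steps"]}

```bash
mkdir -p pics
cat > h.py <<'E'
import numpy as np,cv2
from rig import manip
def cal(n):
    c=manip.calibration(n);f=210/np.tan(np.radians(c['fov_y'])/2)
    K=np.array([[f,0,c['cx']],[0,f,c['cy']],[0,0,1]]);R=cv2.Rodrigues(np.array(c['rvec'],float))[0];t=np.array(c['tvec'],float).ravel()
    return K,R,t
def ray(C,px,z):
    K,R,t=C;px=np.atleast_2d(px).astype(float)
    d=(R.T@np.linalg.inv(K)@np.c_[px,np.ones(len(px))].T).T;o=-R.T@t
    return o+d*((z-o[2])/d[:,2])[:,None]
def cloud(C,dep):
    K,R,t=C;v,u=np.mgrid[:dep.shape[0],:dep.shape[1]]
    p=np.stack([(u-K[0,2])/K[0,0]*dep,(v-K[1,2])/K[1,1]*dep,dep],-1)
    return (p-t)@R
def proj(C,P):
    K,R,t=C;q=(K@(R@np.atleast_2d(P).T+t[:,None])).T
    return q[:,:2]/q[:,2:]
E
python3 - <<'E'
from h import *
ims=[]
for n in ['scene','side','wrist']:
    C=cal(n);im,d=manip.grab_frame(n);cv2.imwrite(f'pics/{n}0.png',im);np.savez(f'{n}0.npz',im=im,d=d,K=C[0],R=C[1],t=C[2])
    print(n,C[0][0,0],(-C[1].T@C[2]).round(),(d>0).mean())
s=manip.get_state();print(s)
E
```

```text
scene 501.9748358126352 [1246. -387. 1193.] 0.9959141156462585
side 458.6026816536032 [ -47. -903.  693.] 0.9960119047619047
wrist 357.5977204870381 [ 93. 648. 383.] 0.9960034013605442
{'t': 0.15, 'qpos': array([ 6.53104169e+01,  1.40737805e+01,  8.93055291e+01, -6.68798084e-04,
        7.67012769e+01, -9.97700450e+00]), 'joint_vel': array([ 0.09657584, -0.13472184, -0.33422391, -0.00881162, -0.03299171,
       -0.03835079]), 'joint_efforts': array([-3.91376079e-04, -4.16273904e+01, -3.14976132e+01,  6.84467191e-02,
        3.17617378e-02, -8.96657775e-05]), 'position': array([164.91417331, 628.28353312, 204.64261915]), 'tool_rot': array([-1.79920519e+02, -1.33210350e-02,  1.65287566e+02]), 'force': array([-0.28212804, -0.37206394,  0.59141495]), 'wrist_torque': array([ 0.04522668,  0.05787178, -0.02621199]), 'finger_force': 0.0, 'width': 94.0731650286555}
```

View pics/scene0.png

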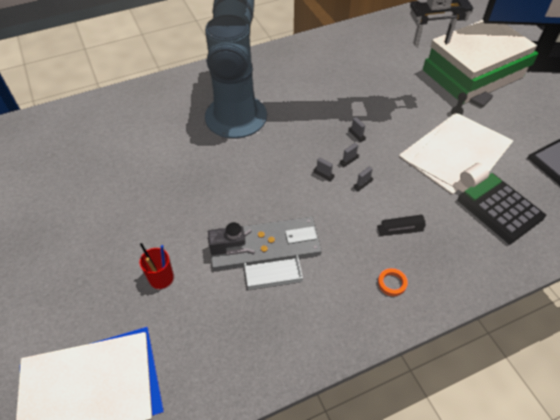

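View pics/side0.png

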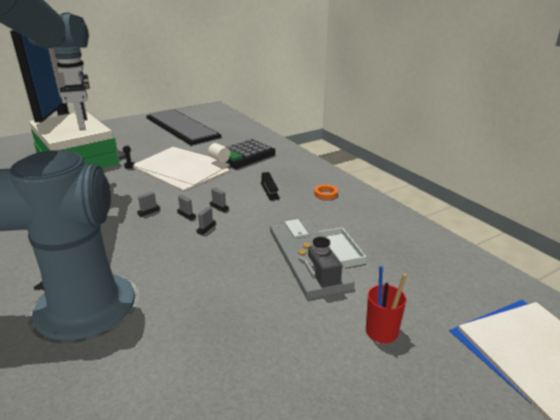

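The scene picture shows the press at (265,245) with the column on the left, slugs at (262,235), (271,240) and (264,249), the tag at (301,235) and the tray at (273,272). There are four scraper-like blocks at (357,130), (349,155), (324,168) and (364,178). The stapler is at (402,225), the tape at (392,281) and the cup at (157,268). In the side picture the four blocks are at (148,203), (186,206), (205,219) and (219,200).

```bash
cat > m.py <<'E'
from h import *
def load(n):
    z=np.load(n+'0.npz');return z['im'],z['d'],(z['K'],z['R'],z['t'])
for n in ['scene','side']:
    im,d,C=load(n);P=cloud(C,d);P[d==0]=np.nan
    z=P[...,2];x=P[...,0];y=P[...,1]
    print(n,'desk z',np.nanmedian(z[(abs(z)<15)]))
    hs=((z>8)&(z<200)&(x>150)&(x<900)&(abs(y)<520)).astype(np.uint8)
    nn,l,st,_=cv2.connectedComponentsWithStats(hs)
    for i in range(1,nn):
        if st[i,4]<40: continue
        m=l==i;xy=np.c_[x[m],y[m]].astype(np.float32)
        r=cv2.minAreaRect(xy);zz=z[m]
        top=m&(z>np.percentile(zz,97)-12)
        c=np.array([x[top].mean(),y[top].mean()]);
        print(st[i,:5],'rect',np.round(r[0]),np.round(r[1]),round(r[2]),'ztop',np.percentile(zz,97).round(),'topc',c.round(),'dist',np.hypot(*c).round())
    # bed
    hsv=cv2.cvtColor(im,cv2.COLOR_BGR2HSV)
    br=((hsv[...,0]>8)&(hsv[...,0]<28)&(hsv[...,1]>120)&(hsv[...,2]>90)&(z>15)&(z<45)).astype(np.uint8)
    nn,l,st,ce=cv2.connectedComponentsWithStats(br)
    for i in range(1,nn):
        if st[i,4]>4: print('brass',st[i,4],ce[i].round(1),ray(C,ce[i],30).round(1))
im,d,C=load('scene');c=cv2.resize(im[110:200,290:410],None,fx=6,fy=6,interpolation=cv2.INTER_CUBIC);cv2.imwrite('pics/c1.png',c)
c=cv2.resize(im[210:300,195:330],None,fx=5.9,fy=5.9,interpolation=cv2.INTER_CUBIC);cv2.imwrite('pics/c2.png',c)
E
python3 m.py
```

```text
scene desk z 1.9171741898786858
[349 117  17  25 248] rect [252. 352.] [69. 67.] 9 ztop 66.0 topc [256. 331.] dist 418.0
[ 399  138  118  107 2598] rect [586. 464.] [450. 112.] 0 ztop 66.0 topc [593. 511.] dist 783.0
[340 142  20  24 247] rect [331. 274.] [ 37. 111.] 32 ztop 66.0 topc [345. 253.] dist 428.0
[313 158  22  23 283] rect [365. 149.] [67. 26.] 38 ztop 66.0 topc [365. 151.] dist 395.0
[354 167  20  24 250] rect [448. 246.] [21. 68.] 15 ztop 66.0 topc [449. 244.] dist 510.0
[378 215  48  21 683] rect [638. 260.] [131.  38.] 73 ztop 48.0 topc [639. 261.] dist 690.0
[ 208  217  114   72 4898] rect [ 549. -124.] [301. 220.] 73 ztop 105.0 topc [ 508. -195.] dist 544.0
[ 140  243   34   46 1068] rect [ 480. -401.] [ 74. 135.] 68 ztop 144.0 topc [ 509. -412.] dist 654.0
[378 268  30  28 404] rect [779. 143.] [75. 76.] 61 ztop 24.0 topc [780. 142.] dist 793.0
[134 333  16  55 340] rect [ 711. -507.] [ 27. 141.] 90 ztop 18.0 topc [ 692. -511.] dist 860.0
brass 69 [365.4   6.5] [[-360.6  716.7   30. ]]
brass 27 [260.6 234.1] [[ 503.9 -118.8   30. ]]
brass 28 [270.9 239.4] [[532.1 -9
[... 513 characters left out ...]
  23  23 338] rect [252. 325.] [67. 26.] 5 ztop 62.0 topc [251. 325.] dist 411.0
[177 195  19  23 272] rect [339. 250.] [23. 72.] 19 ztop 62.0 topc [340. 246.] dist 420.0
[197 207  19  26 311] rect [362. 149.] [72. 21.] 30 ztop 62.0 topc [358. 145.] dist 387.0
[ 270  219   96   78 4007] rect [ 559. -130.] [306. 193.] 75 ztop 103.0 topc [ 502. -202.] dist 541.0
[ 366  266   41   75 2016] rect [ 506. -415.] [76. 75.] 66 ztop 139.0 topc [ 508. -416.] dist 656.0
[459 312  47  23 279] rect [ 703. -512.] [ 24. 125.] 86 ztop 13.0 topc [ 685. -511.] dist 855.0
brass 111 [325.6 189.9] [[759.6 119.8  30. ]]
brass 23 [306.4 244.8] [[ 531.  -103.2   30. ]]
brass 23 [301.7 251.6] [[ 503.5 -122.3   30. ]]
```

View pics/c1.png

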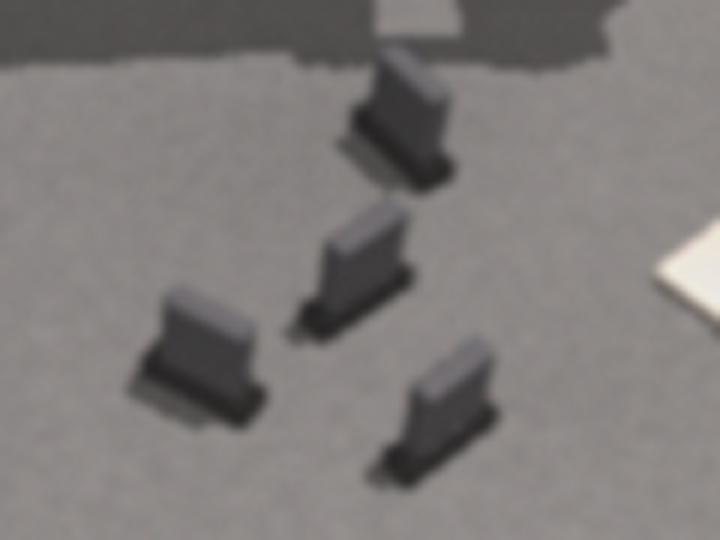

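View pics/c2.png

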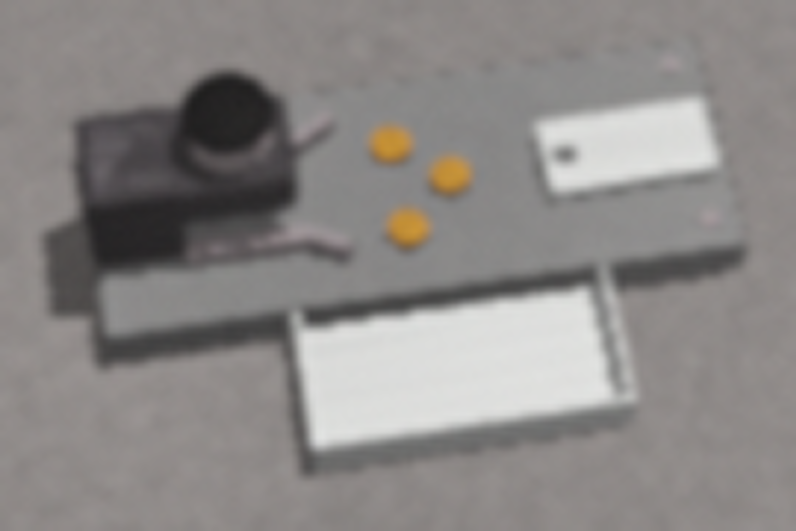

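Four blocks fit, at scene pixels (357,130), (349,155), (324,168) and (364,178). Their distances from the base are about 415, 424, 391 and 506 mm. The crop confirms the lower-right one, (364,178), is farthest, at about (446,242) with yaw about 17°. In the second crop the slugs lie between the rails and the tag, with the tray on the +x side. I'm moving over the scraper for a wrist view.

servo_tool(steps=[[0.094, -0.404, -0.357, -0.005, 0, 0, 1.01], [0.094, -0.404, -0.357, -0.005, 0, 0, 1.01], [0.094, -0.404, -0.357, -0.005, 0, 0, 1.01], [0.094, -0.404, -0.357, -0.005, 0, 0, 1.01], [0.094, -0.404, -0.357, -0.005, 0, 0, 1.01], [0.094, -0.404, -0.357, -0.005, 0, 0, 1.01], [0.094, -0.404, -0.357, -0.005, 0, 0, 1.01], [0.094, -0.404, -0.357, -0.005, 0, 0, 1.01], [0.094, -0.404, -0.357, -0.005, 0, 0, 1.01], [0.094, -0.404, -0.357, -0.005, 0, 0, 1.01], [0.094, -0.404, -0.357, -0.005, 0, 0, 1.01], [0.094, -0.404, -0.357, -0.005, 0, 0, 1.01]])

```text
t: 1.15
position: [443.9, 211.4, 210.1]
tool_rot: [180.0, -0.0, 107.4]
force: [0.5, 0.1, -0.5]
width: 94.3
finger_force: 0.0
```

```bash
cat >> h.py <<'E'
from scipy.spatial.transform import Rotation as Ro
def go(pos,yaw):
    s=manip.get_state();A=Ro.from_euler('xyz',s['tool_rot'],degrees=True);B=Ro.from_euler('xyz',[180,0,yaw],degrees=True)
    print('from',s['position'].round(1),s['tool_rot'].round(2),'shift m',(A.inv().apply(np.array(pos)-s['position'])/1000).round(4),'turn',(A.inv()*B).as_rotvec().round(4))
def grab(name,tag):
    C=cal(name);im,d=manip.grab_frame(name);cv2.imwrite(f'pics/{tag}.png',im);P=cloud(C,d);P[d==0]=np.nan
    return C,im,d,P
E
python3 - <<'E'
from h import *
C,im,d,P=grab('wrist','w1')
z=P[...,2];x=P[...,0];y=P[...,1]
print(np.nanmedian(z[abs(z)<10]))
for lo,hi in [(50,70),(8,70)]:
    m=((z>lo)&(z<hi)&(np.hypot(x-446,y-242)<50)).astype(np.uint8)
    xy=np.c_[x[m>0],y[m>0]].astype(np.float32);r=cv2.minAreaRect(xy);print(m.sum(),r,np.median(z[m>0]))
# top by contour pixels cast on z=62
m=((z>50)&(z<70)&(np.hypot(x-446,y-242)<50)).astype(np.uint8)
c=max(cv2.findContours(m,0,2)[0],key=len)[:,0];q=ray(C,c,62)[:,:2].astype(np.float32);print(cv2.minAreaRect(q))
E
```

```text
-0.5149114649533603
900 ((447.7520751953125, 245.61410522460938), (15.599507331848145, 49.10618209838867), 17.02130126953125) 61.03411732439982
1349 ((447.7682800292969, 245.20440673828125), (21.92636489868164, 64.6427993774414), 17.421337127685547) 60.211522306663845
((447.52923583984375, 246.120361328125), (15.31336784362793, 48.42288589477539), 17.367151260375977)
```

View pics/w1.png

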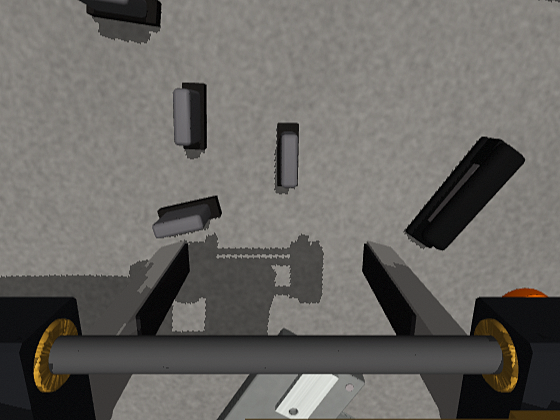

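The wrist view shows the target alone at (288,157), with its neighbour at (190,117). The measured grip is 15.6 x 49 mm at z 61, which matches the 16 x 50 x 62 given. Its centre is (447.7,245.4) and its yaw is 17.3°. I'm grasping it.

servo_tool(steps=[[0.06, 0.0313, 0.0139, 0.02, 0, 0, 0], [0.06, 0.0313, 0.0139, 0.05, 0, 0, 0], [0.06, 0.0313, 0.0139, 0.09, 0, 0, 0], [0.06, 0.0313, 0.0139, 0.13, 0, 0, 0], [0.06, 0.0313, 0.0139, 0.16, 0, 0, 0], [0.06, 0.0313, 0.0139, 0.18, 0, 0, 0], [0.06, 0.0313, 0.0139, 0.187, 0, 0, 0], [0.06, 0.0313, 0.0139, 0.187, 0, 0, 0], [0.01, 0.0313, 0.0139, 0.187, 0, 0, 0], [0.01, 0.0313, 0.0139, 0.187, 0, 0, 0], [0.01, 0.0313, 0.0139, 0.187, 0, 0, 0], [0.01, 0.0313, 0.0139, 0.187, 0, 0, 0]], grip_force=30)

```text
t: 2.2
position: [448.4, 247.7, 24.6]
tool_rot: [179.8, 0.0, 107.4]
force: [0.2, -0.2, 0.5]
width: 36.6
finger_force: 0.0
```

servo_tool(steps=[[0.01, 0, 0, 0, 0, 0, 0], [0.01, 0, 0, 0, 0, 0, 0], [0.01, 0, 0, 0, 0, 0, 0], [0.01, 0, 0, 0, 0, 0, 0], [0.01, 0, 0, 0, 0, 0, 0], [0.01, 0, 0, 0, 0, 0, 0]], grip_force=30)

```text
t: 2.7
position: [447.3, 247.3, 23.3]
tool_rot: [-180.0, 0.0, 107.4]
force: [-1.8, -0.4, 3.5]
width: 15.7
finger_force: 30.0
```

```bash
python3 -c "
from h import *
print(manip.get_state()['width'],manip.get_state()['finger_force'])
go([500,-190,215],74)"
```

```text
15.708839778009718 30.0005042552948
from [447.3 247.3  23.3] [-179.99    0.    107.42] shift m [-0.4331 -0.0807 -0.1916] turn [-1.000e-04  1.000e-04  5.833e-01]
```

servo_tool(steps=[[0.01, 0, 0, -0.02, 0, 0, 0], [0.01, 0, 0, -0.06, 0, 0, 0], [0.01, 0, 0, -0.1, 0, 0, 0], [0.01, 0, 0, -0.14, 0, 0, 0], [0.01, -0.04, -0.008, -0.17, 0, 0, 0.06], [0.01, -0.08, -0.015, -0.19, 0, 0, 0.12], [0.01, -0.12, -0.023, -0.192, 0, 0, 0.18], [0.01, -0.16, -0.03, -0.192, 0, 0, 0.24], [0.01, -0.2, -0.038, -0.192, 0, 0, 0.3], [0.01, -0.24, -0.046, -0.192, 0, 0, 0.36], [0.01, -0.28, -0.053, -0.192, 0, 0, 0.42], [0.01, -0.32, -0.06, -0.192, 0, 0, 0.48]])

```text
t: 3.7
position: [484.6, -72.2, 214.6]
tool_rot: [-180.0, -0.0, 79.7]
force: [0.3, -0.4, -1.4]
width: 15.7
finger_force: 30.0
```

servo_tool(steps=[[0.01, -0.035, -0.017, 0, 0, 0, 0.05], [0.01, -0.065, -0.032, 0, 0, 0, 0.09], [0.01, -0.09, -0.045, 0, 0, 0, 0.103], [0.01, -0.1, -0.05, 0, 0, 0, 0.103], [0.01, -0.1, -0.05, 0, 0, 0, 0.103]])

```text
t: 4.12
position: [417.0, -161.5, 214.4]
tool_rot: [-180.0, 0.0, 73.8]
force: [0.1, 0.8, -1.5]
width: 16.1
finger_force: 30.0
```

Run:
```python
from h import *
s=manip.get_state();print(s['position'],s['tool_rot'],s['width'])
C,im,d,P=grab('wrist','w2');np.savez('w2.npz',P=P,im=im,K=C[0],R=C[1],t=C[2])
z=P[...,2];x=P[...,0];y=P[...,1]
print(np.nanmedian(z[abs(z)<10]),'bedz',np.nanmedian(z[(z>20)&(z<28)]))
```

```text
[ 416.9854663  -161.52961391  214.44324228] [-1.79955187e+02  1.01249217e-02  7.37893076e+01] 16.0611165723494
-0.4808044874794004 bedz 24.40288571205921
```

View pics/w2.png

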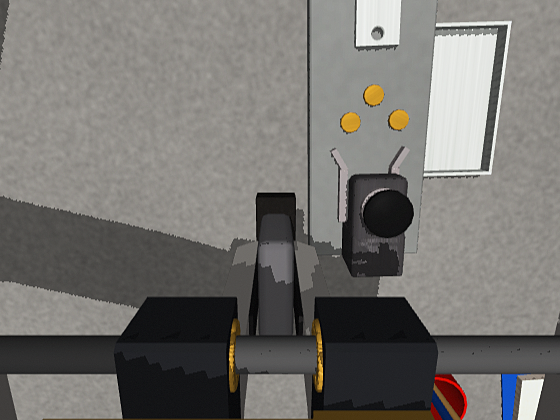

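Run:
```python
from h import *
f=np.load('w2.npz');P=f['P'];im=f['im'];C=(f['K'],f['R'],f['t'])
z=P[...,2];x=P[...,0];y=P[...,1];hsv=cv2.cvtColor(im,cv2.COLOR_BGR2HSV)
# bed level pixels
m=((z>21.5)&(z<27)&(np.arange(560)[None]>300)).astype(np.uint8)
nn,l,st,_=cv2.connectedComponentsWithStats(m);i=1+st[1:,4].argmax();m=(l==i);print(st[i])
L=[];Rr=[]
for v in range(5,250,3):
    u=np.where(m[v])[0]
    if len(u)>20: L.append((u.min()-.5,v));Rr.append((u.max()+.5,v))
def line(px,zz):
    q=ray(C,px,zz)[:,:2]
    for k in range(3):
        c=q.mean(0);dd=np.linalg.svd(q-c)[2][0];n=np.array([dd[1],-dd[0]])
        r=(q-c)@n;q=q[abs(r)<max(1.5,2*np.median(abs(r)))]
    dd*=np.sign(dd[1]);return c,dd,abs((q-c)@np.array([dd[1],-dd[0]])).max()
l1=line(L,25);l2=line(Rr,25)
for a in(l1,l2):print(a[0],np.degrees(np.arctan2(a[1][1],a[1][0]))-90,a[2])
yaw=np.radians((np.degrees(np.arctan2(l1[1][1],l1[1][0]))+np.degrees(np.arctan2(l2[1][1],l2[1][0])))/2-90)
ex=np.array([np.cos(yaw),np.sin(yaw)]);ey=np.array([-ex[1],ex[0]])
print('width',(l2[0]-l1[0])@ex); xm=((l1[0]+l2[0])/2)@ex
S=np.c_[x[m],y[m]];ymin=np.percentile(S@ey,0.05);print('ymin',ymin,(S@ey).min())
y0=(S@ey).min()+140
# second estimate: column/arm front and plunger head
h=(z>95)&(z<115)&(x>450);hm=h.astype(np.uint8);c=max(cv2.findContours(hm,0,2)[0],key=len)[:,0]
(cc,rr)=cv2.minEnclosingCircle(ray(C,c,106)[:,:2].astype(np.float32));print('palm',cc,rr,np.nanmax(z[h]),'press',np.array(cc)@ex-xm,np.array(cc)@ey-y0)
a=(z>72)&(z<85)&(x>450);S2=np.c_[x[a],y[a]];print('arm y',(S2@ey).min()-y0,(S2@ey).max()-y0,'x',(S2@ex).min()-xm,(S2@ex).max()-xm)
O=xm*ex+y0*ey;print('origin',O,'yaw',np.degrees(yaw))
br=((hsv[...,0]>8)&(hsv[...,0]<30)&(hsv[...,1]>120)&(z>15)&(z<45)&(np.arange(420)[:,None]<200)).astype(np.uint8)
nn,l,st,ce=cv2.connectedComponentsWithStats(br)
for i in range(1,nn):
    if st[i,4]>50:
        q=ray(C,ce[i],31)[0,:2];print('slug',ce[i],q,'press',(q-O)@ex,(q-O)@ey,st[i,2:5])
wh=((hsv[...,2]>200)&(hsv[...,1]<40)&(z>28)&(z<40)&(np.arange(420)[:,None]<100)).astype(np.uint8)
c=max(cv2.findContours(wh,0,2)[0],key=len)[:,0];q=ray(C,c,33)[:,:2];t=np.c_[(q-O)@ex,(q-O)@ey];print('tag partial rect',cv2.minAreaRect(t.astype(np.float32)),t.min(0),t.max(0))
# scene: tag and bed
s=np.load('scene0.npz');C=(s['K'],s['R'],s['t']);P=cloud(C,s['d']);hsv=cv2.cvtColor(s['im'],cv2.COLOR_BGR2HSV)
g=(hsv[...,2]>185)&(hsv[...,1]<40);g[:, :284]=0;g[:,320:]=0;g[:222]=0;g[248:]=0
c=max(cv2.findContours(g.astype(np.uint8),0,2)[0],key=len)[:,0];q=ray(C,c,33)[:,:2];t=np.c_[(q-O)@ex,(q-O)@ey];print('scene tag',cv2.minAreaRect(t.astype(np.float32)),t.min(0),t.max(0))
```

```text
[  309     0   129   255 20968]
[ 467.12528265 -113.10539524] -14.796626339908684 0.8848587476484794
[ 580.5968246  -148.89587608] -14.77208381685216 1.3539543909914111
width 118.84792895100519
ymin -128.61450989766539 -129.0609240559887
palm (506.6959228515625, -194.37416076660156) 21.439035415649414 114.80367113355335 press -0.42507938937899326 -69.57855810623285
arm y -311.88556662557926 -43.74622113231117 x -24.401778962039998 92.55302097751405
origin [ 524.86210755 -127.20760529] yaw -14.784355078380429
slug [373.25222552  94.79228487] [ 534.39053432 -100.85652102] press 2.48865428289579 27.91016228943198 [ 21  21 337]
slug [398.02140673 119.39755352] [ 552.90106645 -130.30492134] press 27.901054525854075 4.1602571328084395 [ 21  20 327]
slug [350.00943396 122.01886792] [ 507.00802526 -119.53311499] press -19.221378910961874 2.8643757443790268 [ 21  21 318]
tag partial rect ((3.2245616912841797, 91.17137145996094), (39.819820404052734, 37.69866943359375), 0.48306724429130554) [-16.67781596  72.22900172] [ 23.22277425 109.85562047]
scene tag ((-2.128774642944336, 113.51069641113281), (39.44924545288086, 79.36155700683594), 0.9815148115158081) [-22.1520347   73.59805928] [ 17.9980886  153.43846152]
```

The wrist view shows slugs at (373,95), (398,119) and (350,122), the palm at (388,213), and the tray's top at right. The press origin is (524.9,-127.2) with yaw -14.8°. Bed width, head size and palm position all agree with the given values. The slugs, in press x,y, are at (2,28), (28,4) and (-19,3). The tag spans y 72 to 153, nearly straight.

```bash
cat >> h.py <<'E'
O=np.array([524.9,-127.2]);YAW=-14.8
def pw(px,py,z):
    a=np.radians(YAW);return [O[0]+px*np.cos(a)-py*np.sin(a),O[1]+px*np.sin(a)+py*np.cos(a),z]
E
python3 -c "
from h import *
go(pw(-50,19,214.4),YAW+90)"
```

```text
from [ 417.8 -160.5  214.6] [-1.7998e+02 -3.0000e-02  7.3860e+01] shift m [0.0796 0.0432 0.0002] turn [-0.0003 -0.0005 -0.0234]
```

servo_tool(steps=[[0.01, 0.03, 0.016, 0, 0, 0, -0.0234], [0.01, 0.06, 0.033, 0, 0, 0, -0.0234], [0.01, 0.0796, 0.0432, 0.03, 0, 0, -0.0234], [0.01, 0.0796, 0.0432, 0.07, 0, 0, -0.0234], [0.01, 0.0796, 0.0432, 0.1, 0, 0, -0.0234], [0.01, 0.0796, 0.0432, 0.12, 0, 0, -0.0234], [0.01, 0.0796, 0.0432, 0.14, 0, 0, -0.0234], [0.01, 0.0796, 0.0432, 0.15, 0, 0, -0.0234], [0.01, 0.0796, 0.0432, 0.15, 0, 0, -0.0234], [0.01, 0.0796, 0.0432, 0.15, 0, 0, -0.0234]])

```text
t: 5.0
position: [482.1, -94.8, 65.2]
tool_rot: [-180.0, -0.0, 75.4]
force: [0.4, -0.2, -1.4]
width: 15.9
finger_force: 30.0
```

```bash
python3 -c "
from h import *
go(pw(-50,19,50),YAW+90)"
```

```text
from [482.1 -94.8  65.2] [-1.7998e+02 -1.0000e-02  7.5410e+01] shift m [-0.0014 -0.0003  0.0152] turn [-0.0003 -0.0002  0.0037]
```

servo_tool(steps=[[0.01, 0, 0, 0.008, 0, 0, 0], [0.01, 0, 0, 0.0152, 0, 0, 0], [0.01, 0, 0, 0.0152, 0, 0, 0], [0.01, 0, 0.007, 0.0152, 0, 0, 0], [0.01, 0, 0.014, 0.0152, 0, 0, 0], [0.01, 0, 0.021, 0.0152, 0, 0, 0], [0.01, 0, 0.028, 0.0152, 0, 0, 0], [0.01, 0, 0.035, 0.0152, 0, 0, 0], [0.01, 0, 0.042, 0.0152, 0, 0, 0], [0.01, 0, 0.049, 0.0152, 0, 0, 0], [0.01, 0, 0.056, 0.0152, 0, 0, 0], [0.01, 0, 0.063, 0.0152, 0, 0, 0]])

```text
t: 6.0
position: [543.4, -111.5, 49.8]
tool_rot: [-180.0, -0.0, 75.4]
force: [-0.5, -0.5, -1.2]
width: 15.9
finger_force: 30.0
```

servo_tool(steps=[[0.01, 0, 0.007, 0, 0, 0, 0], [0.01, 0, 0.014, 0, 0, 0, 0], [0.01, 0, 0.021, 0, 0, 0, 0], [0.01, 0, 0.028, 0, 0, 0, 0], [0.01, 0, 0.035, 0, 0, 0, 0], [0.01, 0, 0.042, 0, 0, 0, 0], [0.01, 0, 0.047, 0, 0, 0, 0], [0.01, 0, 0.052, 0, 0, 0, 0], [0.01, 0, 0.052, 0, 0, 0, 0], [0.01, 0, 0.052, 0, 0, 0, 0]])

```text
t: 6.83
position: [593.1, -124.4, 49.8]
tool_rot: [-180.0, -0.0, 75.4]
force: [0.3, -0.1, -1.0]
width: 15.7
finger_force: 30.0
```

Run:
```python
from h import *
s=manip.get_state();print(s['position'],s['force'],s['width'])
im=[manip.grab_frame(n)[0] for n in('scene','side')]
a=cv2.resize(im[0][205:305,190:340],None,fx=4,fy=4,interpolation=2);b=cv2.resize(im[1][205:305,260:380],None,fx=4,fy=4,interpolation=2)
cv2.imwrite('pics/s1.png',np.vstack([a[:,:600],np.pad(b,((0,0),(0,120),(0,0)))])[:800][:, :600][50:650])
```

```text
[ 593.11632696 -124.44290789   49.80323046] [ 0.2841908  -0.13807569 -0.98470838] 15.662980639930185
```

View pics/s1.png

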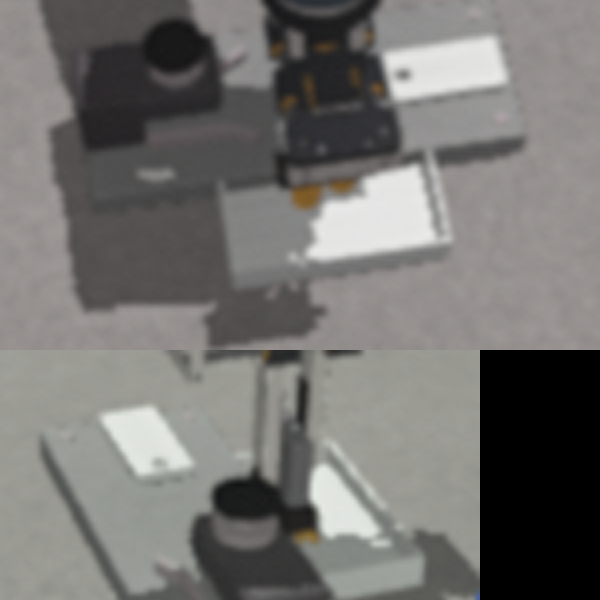

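The scene crop shows slugs at (305,197) and (343,185), by the tray edge in front of the foot. I'm lifting to check all three from the wrist.

servo_tool(steps=[[0.01, 0, 0, -0.02, 0, 0, 0], [0.01, 0, 0, -0.06, 0, 0, 0], [0.01, 0, 0, -0.1, 0, 0, 0], [0.01, 0, 0, -0.14, 0, 0, 0], [0.01, -0.02, 0, -0.16, 0, 0, 0], [0.01, -0.03, 0, -0.165, 0, 0, 0], [0.01, -0.03, 0, -0.165, 0, 0, 0]])

```text
t: 7.52
position: [585.7, -155.4, 216.6]
tool_rot: [179.8, 0.1, 75.2]
force: [0.2, -0.6, -1.2]
width: 16.1
finger_force: 30.0
```

```bash
cat > sl.py <<'E'
from h import *
def slugs(n,tag):
    C,im,d,P=grab(n,tag);z=P[...,2];hsv=cv2.cvtColor(im,cv2.COLOR_BGR2HSV);a=np.radians(YAW)
    px=(P[...,:2]-O)@np.array([np.cos(a),np.sin(a)]);py=(P[...,:2]-O)@np.array([-np.sin(a),np.cos(a)])
    br=((hsv[...,0]>8)&(hsv[...,0]<30)&(hsv[...,1]>110)&(z<45)&(abs(px)<150)&(abs(py)<160)).astype(np.uint8)
    nn,l,st,ce=cv2.connectedComponentsWithStats(br)
    for i in range(1,nn):
        if st[i,4]>8:
            m=l==i;print(n,'brass',ce[i].round(),st[i,4],'press',np.median(px[m]).round(1),np.median(py[m]).round(1),'ext',np.ptp(px[m]).round(),np.ptp(py[m]).round(),'z',np.percentile(z[m],[5,50,95]).round(1))
E
python3 -c "
from sl import *
slugs('wrist','w3');slugs('scene','s2')"
```

```text
wrist brass [276. 146.] 214 press 68.6 28.5 ext 15.0 19.0 z [11.4 19.1 24.2]
wrist brass [280. 169.] 348 press 72.8 5.0 ext 23.0 24.0 z [12.5 20.  23.4]
scene brass [275. 261.] 33 press 66.7 28.3 ext 14.0 15.0 z [14.6 19.1 27.4]
scene brass [266. 264.] 50 press 71.4 4.2 ext 21.0 18.0 z [15.5 21.7 26.3]
```

```bash
python3 -c "
import cv2
i=cv2.imread('pics/w3.png');cv2.imwrite('pics/w3c.png',cv2.resize(i[60:260,170:400],None,fx=3,fy=3,interpolation=2))"
```

```text
(no output)
```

View pics/w3c.png

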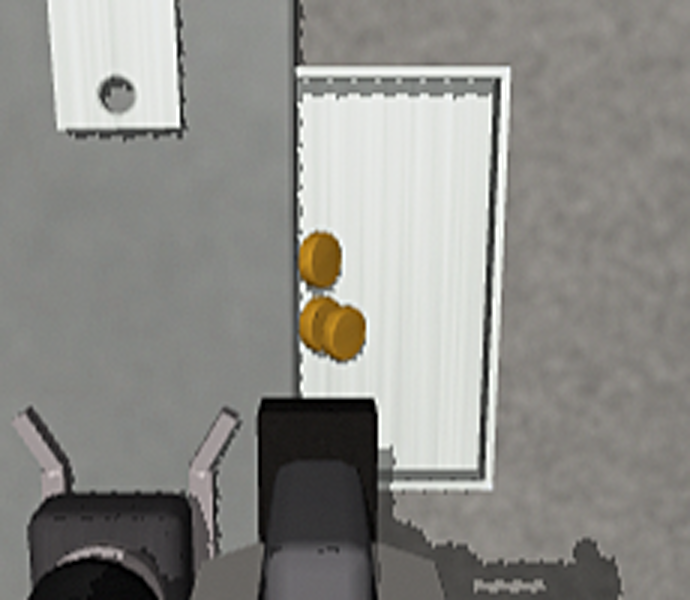

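All three slugs are down in the tray, leaning on the bed's side wall at crop (321,260), (320,322) and (345,332), with their tops below the bed top. Next the scraper goes back on the clear desk near (400,20).

```bash
python3 -c "
from h import *
go([400,20,24],75.2)"
```

```text
from [ 584.2 -153.1  212.5] [-1.7979e+02 -6.0000e-02  7.5290e+01] shift m [ 0.1204 -0.2214  0.1894] turn [-0.0037 -0.0011  0.0016]
```

servo_tool(steps=[[0.01, 0.015, -0.03, 0, 0, 0, 0], [0.01, 0.033, -0.065, 0, 0, 0, 0], [0.01, 0.051, -0.1, 0, 0, 0, 0], [0.01, 0.069, -0.135, 0, 0, 0, 0], [0.01, 0.087, -0.17, 0, 0, 0, 0], [0.01, 0.105, -0.2, 0.02, 0, 0, 0], [0.01, 0.12, -0.221, 0.06, 0, 0, 0], [0.01, 0.12, -0.221, 0.1, 0, 0, 0], [0.01, 0.12, -0.221, 0.13, 0, 0, 0], [0.01, 0.12, -0.221, 0.15, 0, 0, 0], [0.01, 0.12, -0.221, 0.165, 0, 0, 0], [0.01, 0.12, -0.221, 0.17, 0, 0, 0]])

```text
t: 8.62
position: [397.3, 20.1, 40.1]
tool_rot: [-179.4, -0.0, 75.4]
force: [-0.4, 0.3, -2.0]
width: 16.1
finger_force: 30.0
```

servo_tool(steps=[[0.01, 0, 0, 0, 0, 0, 0], [0.01, 0, 0, 0, 0, 0, 0], [0.01, 0, 0, 0, 0, 0, 0]])

```text
t: 8.87
position: [402.5, 18.5, 45.5]
tool_rot: [179.9, -0.0, 75.4]
force: [0.3, 0.7, -1.0]
width: 15.8
finger_force: 30.0
```

servo_tool(steps=[[0.01, 0, 0, 0.008, 0, 0, 0], [0.01, 0, 0, 0.014, 0, 0, 0], [0.01, 0, 0, 0.018, 0, 0, 0], [0.01, 0, 0, 0.02, 0, 0, 0], [0.01, 0, 0, 0.021, 0, 0, 0], [0.01, 0, 0, 0.021, 0, 0, 0], [0.01, 0, 0, 0.021, 0, 0, 0]])

```text
t: 9.45
position: [402.1, 18.5, 23.9]
tool_rot: [180.0, 0.0, 75.4]
force: [0.3, 0.0, -1.8]
width: 15.8
finger_force: 30.0
```

servo_tool(steps=[[0.01, 0, 0, 0.0008, 0, 0, 0], [0.01, 0, 0, 0.0012, 0, 0, 0], [0.01, 0, 0, 0.0012, 0, 0, 0]])

```text
t: 9.7
position: [402.4, 18.4, 23.3]
tool_rot: [180.0, 0.0, 75.4]
force: [-1.0, 1.6, 5.2]
width: 16.2
finger_force: 30.0
```

Contact at +5 N, so I release and rise.

servo_tool(steps=[[0.05, 0, 0, 0, 0, 0, 0], [0.05, 0, 0, 0, 0, 0, 0], [0.05, 0, 0, 0, 0, 0, 0], [0.05, 0, 0, 0, 0, 0, 0], [0.05, 0, 0, 0, 0, 0, 0], [0.05, 0, 0, 0, 0, 0, 0], [0.05, 0, 0, -0.03, 0, 0, 0], [0.05, 0, 0, -0.06, 0, 0, 0], [0.05, 0, 0, -0.1, 0, 0, 0], [0.05, 0, 0, -0.14, 0, 0, 0], [0.05, 0, 0, -0.16, 0, 0, 0], [0.05, 0, 0, -0.16, 0, 0, 0]])

```text
t: 10.7
position: [405.3, 17.8, 188.3]
tool_rot: [179.4, -0.0, 75.4]
force: [1.0, 0.0, -0.4]
width: 49.8
finger_force: 0.0
```

```bash
python3 -c "
from h import *
for n in('scene','side'):
    C,im,d,P=grab(n,n+'3');z=P[...,2];q=np.hypot(P[...,0]-402,P[...,1]-18)<48;m=q&(z>45)&(z<75);f=q&(z>8)&(z<75)
    print(n,m.sum(),cv2.minAreaRect(P[m][:,:2].astype(np.float32)),np.percentile(z[m],90),cv2.minAreaRect(P[f][:,:2].astype(np.float32)))
go(pw(0,60,183),YAW+90)"
```

```text
scene 131 ((403.09820556640625, 17.5563907623291), (51.06513977050781, 20.39292335510254), 76.93834686279297) 65.19526229789375 ((399.245849609375, 10.398334503173828), (78.83649444580078, 39.1989860534668), 59.21742630004883)
side 96 ((400.12554931640625, 14.768909454345703), (55.543800354003906, 15.531014442443848), 74.72975158691406) 61.75498716810252 ((399.5267333984375, 14.083271026611328), (66.20257568359375, 21.387170791625977), 78.49234771728516)
from [402.2  18.4 182.9] [179.93   0.    75.36] shift m [-4.990e-02  1.557e-01  1.000e-04] turn [0.0012 0.     0.0027]
```

Scraper stands at (402,18), height 62. Next a wrist view of the tag.

servo_tool(steps=[[0.05, -0.015, 0.03, 0, 0, 0, 0.0027], [0.05, -0.034, 0.065, 0, 0, 0, 0.0027], [0.05, -0.05, 0.1, 0, 0, 0, 0.0027], [0.05, -0.067, 0.13, 0, 0, 0, 0.0027], [0.05, -0.075, 0.148, 0, 0, 0, 0.0027], [0.05, -0.08, 0.156, 0, 0, 0, 0.0027], [0.05, -0.08, 0.156, 0, 0, 0, 0.0027], [0.05, -0.08, 0.156, 0, 0, 0, 0.0027], [0.05, -0.08, 0.156, 0, 0, 0, 0.0027], [0.05, -0.08, 0.156, 0, 0, 0, 0.0027]])

```text
t: 11.63
position: [531.7, -97.3, 182.3]
tool_rot: [-180.0, -0.0, 75.3]
force: [-0.2, 0.1, 0.2]
width: 50.1
finger_force: 0.0
```

```bash
cat > tg.py <<'E'
from h import *
def tag(n,name):
    C,im,d,P=grab(n,name);z=P[...,2];hsv=cv2.cvtColor(im,cv2.COLOR_BGR2HSV);a=np.radians(YAW)
    ex=np.array([np.cos(a),np.sin(a)]);ey=np.array([-ex[1],ex[0]])
    px=(P[...,:2]-O)@ex;py=(P[...,:2]-O)@ey
    m=((hsv[...,2]>175)&(hsv[...,1]<45)&(z>27)&(z<42)&(abs(px)<50)&(abs(py)<165)).astype(np.uint8)
    c=max(cv2.findContours(m,0,2)[0],key=cv2.contourArea)[:,0];q=ray(C,c,33)[:,:2]-O
    print(n,'tag press',cv2.minAreaRect(np.c_[q@ex,q@ey].astype(np.float32)),'yrange',(q@ey).min(),(q@ey).max())
    b=(z>21.5)&(z<27)&(py>80)&(py<175)&(abs(px)<75)
    print('bed edges x',np.percentile(px[b],[.5,99.5]),'ymax',np.percentile(py[b],99.8))
E
python3 -c "
from tg import *
tag('wrist','w4')
go(pw(0,160,120),75.2)"
```

```text
wrist tag press ((2.846820831298828, 112.48294830322266), (39.914371490478516, 79.58890533447266), 0.8425377011299133) yrange 72.4504725152179 151.99048287673992
bed edges x [-58.52846804  60.19465921] ymax 158.28443530914382
from [531.9 -97.4 182.6] [-179.99   -0.     75.26] shift m [0.1294 0.0009 0.0626] turn [-0.0003 -0.0001  0.001 ]
```

servo_tool(steps=[[0.014, 0.03, 0.002, 0, 0, 0, 0], [0.014, 0.07, 0.002, 0.01, 0, 0, 0], [0.014, 0.1, 0.002, 0.03, 0, 0, 0], [0.014, 0.125, 0.002, 0.06, 0, 0, 0], [0.014, 0.14, 0.002, 0.09, 0, 0, 0], [0.014, 0.14, 0.002, 0.115, 0, 0, 0], [0.014, 0.14, 0.002, 0.13, 0, 0, 0], [0.014, 0.14, 0.002, 0.14, 0, 0, 0], [0.014, 0.14, 0.002, 0.145, 0, 0, 0], [0.014, 0.14, 0.002, 0.145, 0, 0, 0], [0.014, 0.14, 0.002, 0.145, 0, 0, 0]])

```text
t: 12.6
position: [571.1, 36.3, 38.8]
tool_rot: [179.9, -0.0, 75.2]
force: [-0.2, -0.8, 0.6]
width: 13.9
finger_force: 0.0
```

```bash
python3 -c "
from h import *
go(pw(1,170,27.8),75.2);print(manip.get_state()['width'])"
```

```text
from [571.1  36.3  38.8] [ 1.799e+02 -1.000e-02  7.519e+01] shift m [ 0.0001 -0.0019  0.011 ] turn [ 0.0017 -0.0002 -0.0002]
13.93092794961738
```

servo_tool(steps=[[0.014, 0, -0.0018, 0.006, 0, 0, 0], [0.014, 0, -0.0018, 0.01, 0, 0, 0], [0.014, 0, -0.0018, 0.01, 0, 0, 0], [0.014, -0.004, -0.0018, 0.01, 0, 0, 0], [0.014, -0.01, -0.0018, 0.01, 0, 0, 0], [0.014, -0.018, -0.0018, 0.01, 0, 0, 0], [0.014, -0.027, -0.0018, 0.01, 0, 0, 0], [0.014, -0.036, -0.0018, 0.01, 0, 0, 0], [0.014, -0.045, -0.0018, 0.01, 0, 0, 0], [0.014, -0.054, -0.0018, 0.01, 0, 0, 0], [0.014, -0.062, -0.0018, 0.01, 0, 0, 0], [0.014, -0.068, -0.0018, 0.01, 0, 0, 0]])

```text
t: 13.6
position: [551.0, -29.9, 27.7]
tool_rot: [180.0, 0.0, 75.2]
force: [0.3, 1.1, 1.2]
width: 13.6
finger_force: 0.3
```

```bash
python3 -c "
from tg import *
tag('scene','s5');tag('wrist','w5')
go(pw(0,-9,27.8),75.2)"
```

```text
Traceback (most recent call last):
  File "tg.py", line 7, in tag
    c=max(cv2.findContours(m,0,2)[0],key=cv2.contourArea)[:,0];q=ray(C,c,33)[:,:2]-O
      ~~~^^^^^^^^^^^^^^^^^^^^^^^^^^^^^^^^^^^^^^^^^^^^^^^^
ValueError: max() iterable argument is empty
```

servo_tool(steps=[[0.014, -0.006, 0, 0, 0, 0, 0], [0.014, -0.013, 0, 0, 0, 0, 0], [0.014, -0.02, 0, 0, 0, 0, 0], [0.014, -0.028, 0, 0, 0, 0, 0], [0.014, -0.036, 0, 0, 0, 0, 0], [0.014, -0.044, 0, 0, 0, 0, 0], [0.014, -0.052, 0, 0, 0, 0, 0], [0.014, -0.06, 0, 0, 0, 0, 0], [0.014, -0.068, 0, 0, 0, 0, 0], [0.014, -0.075, 0, 0, 0, 0, 0], [0.014, -0.08, 0, 0, 0, 0, 0], [0.014, -0.085, 0, 0, 0, 0, 0]])

```text
t: 14.65
position: [529.4, -111.6, 27.7]
tool_rot: [-180.0, -0.0, 75.2]
force: [0.4, 0.6, 0.6]
width: 14.1
finger_force: 0.2
```

```bash
python3 -c "
from h import *
C,im,d,P=grab('side','e5');cv2.imwrite('pics/e5c.png',cv2.resize(im[215:300,265:370],None,fx=6,fy=6,interpolation=2))
go(pw(0,-9,27.8),75.2)"
```

```text
from [ 529.3 -112.2   27.7] [1.800e+02 2.000e-02 7.516e+01] shift m [-0.0247 -0.0004 -0.0001] turn [ 0.0001  0.0004 -0.0006]
```

View pics/e5c.png

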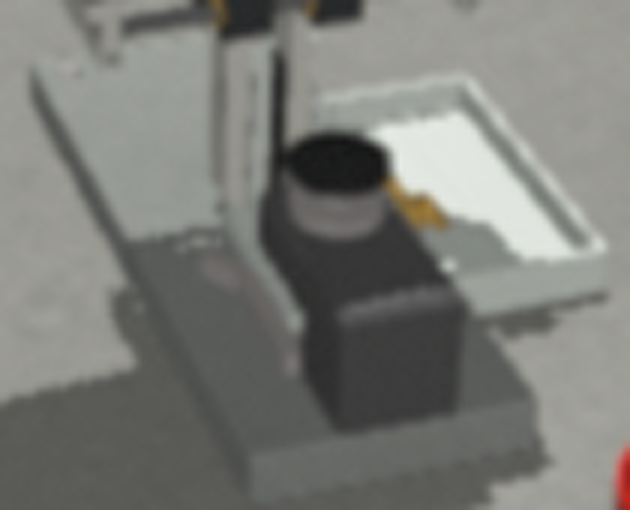

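The tag has gone between the rails under the arm, at crop (265,250). I'll push the last 25 mm slowly until the force rises.

servo_tool(steps=[[0.014, -0.005, 0, 0, 0, 0, 0], [0.014, -0.01, 0, 0, 0, 0, 0], [0.014, -0.015, 0, 0, 0, 0, 0], [0.014, -0.018, 0, 0, 0, 0, 0], [0.014, -0.02, 0, 0, 0, 0, 0], [0.014, -0.022, 0, 0, 0, 0, 0], [0.014, -0.022, 0, 0, 0, 0, 0]])

```text
t: 15.28
position: [523.9, -132.5, 27.7]
tool_rot: [180.0, 0.0, 75.2]
force: [0.6, -0.8, 0.3]
width: 14.0
finger_force: 0.0
```

servo_tool(steps=[[0.014, -0.001, 0, 0, 0, 0, 0], [0.014, -0.002, 0, 0, 0, 0, 0], [0.014, -0.003, 0, 0, 0, 0, 0], [0.014, -0.0035, 0, 0, 0, 0, 0], [0.014, -0.0035, 0, 0, 0, 0, 0]])

```text
t: 15.7
position: [523.0, -135.7, 27.7]
tool_rot: [-180.0, 0.0, 75.2]
force: [0.2, -0.3, -0.0]
width: 13.9
finger_force: 0.0
```

servo_tool(steps=[[0.014, -0.001, 0, 0, 0, 0, 0], [0.014, -0.002, 0, 0, 0, 0, 0], [0.014, -0.003, 0, 0, 0, 0, 0], [0.014, -0.003, 0, 0, 0, 0, 0]])

```text
t: 16.03
position: [522.8, -136.0, 27.7]
tool_rot: [-180.0, -0.3, 75.1]
force: [3.2, 10.7, 2.3]
width: 14.2
finger_force: 5.5
```

Force rose to 11 N at TCP press y ≈ -9, exactly the predicted home. I'm backing off and checking.

servo_tool(steps=[[0.014, 0.01, 0, 0, 0, 0, 0], [0.014, 0.02, 0, 0, 0, 0, 0], [0.014, 0.02, 0, -0.03, 0, 0, 0], [0.014, 0.01, 0, -0.07, 0, 0, 0], [0.0, -0.02, 0, -0.11, 0, 0, 0], [0.0, -0.05, 0, -0.14, 0, 0, 0], [0.0, -0.058, 0, -0.14, 0, 0, 0], [0.0, -0.058, 0, -0.14, 0, 0, 0], [0.0, -0.058, 0, -0.14, 0, 0, 0]])

```text
t: 16.78
position: [507.5, -194.6, 167.8]
tool_rot: [180.0, 0.0, 75.1]
force: [0.0, 0.7, -0.7]
width: 0.2
finger_force: 0.0
```

Run:
```python
from sl import *
C,im,d,P=grab('wrist','w6');z=P[...,2];a=np.radians(YAW);ex=np.array([np.cos(a),np.sin(a)]);ey=np.array([-ex[1],ex[0]])
px=(P[...,:2]-O)@ex;py=(P[...,:2]-O)@ey
for x0 in(-15,-8,0,8,15):
    m=(abs(px-x0)<2)&(z>29)&(z<37)&(py>-42)&(py<20);print(x0,m.sum(),py[m].max().round(1) if m.any() else None)
m=(z>29.5)&(z<34)&(py>-21)&(py<0)&(abs(px)<28);print('x',px[m].min(),px[m].max())
slugs('wrist','w7')
s=manip.get_state();print(s['width']);go(pw(-.4,-70,112),75.2)
```

```text
-15 127 -17.8
-8 124 -17.8
0 112 -17.8
8 111 -17.8
15 115 -17.8
x -17.72987831801068 21.362204544814368
wrist brass [353.  86.] 278 press 67.5 28.0 ext 14.0 18.0 z [11.8 20.3 24.1]
wrist brass [357. 114.] 485 press 72.0 4.6 ext 23.0 22.0 z [13.  20.4 23.7]
0.7873656931761616
from [ 506.7 -193.1  166. ] [-1.7983e+02 -5.0000e-02  7.5240e+01] shift m [-0.0016  0.0005  0.054 ] turn [-0.003  -0.001   0.0008]
```

The tag's rear edge is straight at y -17.8 across its width, so it is home. The slugs are still in the tray. Now I press the plunger with closed fingertips.

servo_tool(steps=[[0.0, -0.0015, 0, 0.02, 0, 0, 0], [0.0, -0.0015, 0, 0.04, 0, 0, 0], [0.0, -0.0015, 0, 0.052, 0, 0, 0], [0.0, -0.0015, 0, 0.058, 0, 0, 0], [0.0, -0.0015, 0, 0.062, 0, 0, 0], [0.0, -0.0015, 0, 0.066, 0, 0, 0], [0.0, -0.0015, 0, 0.07, 0, 0, 0], [0.0, -0.0015, 0, 0.073, 0, 0, 0], [0.0, -0.0015, 0, 0.0755, 0, 0, 0], [0.0, -0.0015, 0, 0.0765, 0, 0, 0], [0.0, -0.0015, 0, 0.0765, 0, 0, 0]])

```text
t: 17.8
position: [507.3, -195.5, 93.2]
tool_rot: [-179.9, -0.0, 75.2]
force: [-6.4, 4.8, 11.3]
width: 0.3
finger_force: 5.8
```

servo_tool(steps=[[0.0, 0, 0, 0.001, 0, 0, 0], [0.0, 0, 0, 0.002, 0, 0, 0], [0.0, 0, 0, 0.003, 0, 0, 0], [0.0, 0, 0, 0.003, 0, 0, 0], [0.0, 0, 0, 0.003, 0, 0, 0], [0.0, 0, 0, 0.003, 0, 0, 0], [0.0, 0, 0, 0.003, 0, 0, 0], [0.0, 0, 0, 0.003, 0, 0, 0], [0.0, 0, 0, 0.003, 0, 0, 0], [0.0, 0, 0, 0.003, 0, 0, 0], [0.0, 0, 0, 0.003, 0, 0, 0], [0.0, 0, 0, 0.003, 0, 0, 0]])

```text
t: 18.8
position: [507.4, -195.6, 93.0]
tool_rot: [-179.9, -0.0, 75.3]
force: [-12.9, 8.0, 27.7]
width: 0.5
finger_force: 14.1
```

Force climbed to 28 N with z fixed at 93.0, so the plunger is at its stop, and it was held 0.75 s or more. I'm letting it rise.

servo_tool(steps=[[0.0, 0, 0, -0.003, 0, 0, 0], [0.0, 0, 0, -0.01, 0, 0, 0], [0.0, 0, 0, -0.02, 0, 0, 0], [0.0, 0, 0, -0.04, 0, 0, 0], [0.0, 0, 0, -0.07, 0, 0, 0], [0.0, 0, 0, -0.1, 0, 0, 0], [0.0, 0, 0, -0.13, 0, 0, 0], [0.0, 0, 0, -0.13, 0, 0, 0], [0.0, 0, 0, -0.13, 0, 0, 0], [0.0, 0, 0, -0.13, 0, 0, 0]])

```text
t: 19.63
position: [507.0, -196.0, 217.8]
tool_rot: [-180.0, 0.0, 75.2]
force: [-0.1, 0.5, -1.2]
width: 0.4
finger_force: 0.0
```

Run:
```python
from sl import *
slugs('wrist','w8')
C,im,d,P=grab('wrist','w9');z=P[...,2];a=np.radians(YAW);ex=np.array([np.cos(a),np.sin(a)]);ey=np.array([-ex[1],ex[0]])
px=(P[...,:2]-O)@ex;py=(P[...,:2]-O)@ey
m=(abs(px)<15)&(z>29)&(z<37)&(py>-42)&(py<20);print('tag rear',py[m].max())
C,im,d,P=grab('side','e9');q=np.hypot(P[...,0]-507,P[...,1]+195)<15;print('palm z',np.percentile(P[q][:,2],[50,90]));q=np.hypot(P[...,0]-402,P[...,1]-17)<45;print('scraper top',np.percentile(P[q][:,2],99))
s=manip.get_state();print(s['t'],s['position'],s['force'])
```

```text
wrist brass [342.  87.] 210 press 67.7 28.1 ext 14.0 19.0 z [12.7 20.1 23.8]
wrist brass [345. 112.] 362 press 72.1 3.9 ext 24.0 21.0 z [12.7 20.2 23.6]
tag rear -17.78019630941256
palm z [255.96744655 300.72561244]
scraper top 61.97724945573909
19.7833 [ 506.32052507 -195.56978429  216.39883891] [ 0.67620125 -0.00274153  0.61537693]
```

```bash
python3 -c "
from rig import manip
print(manip.finish_job())"
```

```text
the job is handed in; nothing more can be done
None
```

The job is handed in: the scraper wiped all three slugs into the tray (resting against the bed's side wall) and stands on the desk again, the tag is home against the column, and the plunger was held at its stop for over half a second and released (its rise was not checked on camera).

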